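Line up the espresso cups on the warmer and hold its spring dial at the third click

TASK

Set the two loose espresso cups upright on the two empty pads of the cup warmer, one centred on each, so that they make a neat row with the cup already standing there. Only then turn the warmer's spring dial clockwise from rest to its third click, without going on to the fourth, and finish while still holding it there with the fingers, because it springs back when let go. Leave the cup that already stands in place, the mug and the jar alone.

Things in the scene. Friction and masses are not known exactly. Their poses are not given: they have to be found in the camera images.
- warmer: cup warmer fixed to the counter: flat steel slab 110 mm (its x) by 400 mm (its y) by 30 mm high, no rim; three round pads in a row along its y and a black dial near its -y end; origin at the centre of its underside on the counter, x away from the robot, y along the row, z up
- spot1 (a point): pad at the +y end of the warmer, 145 mm from its middle, already taken by the standing cup; a round black rubber pad 60 mm across, flush in the warmer's top; point at the pad's centre on the top surface, 30 mm above the counter; axes as the warmer's
- spot2 (a point): middle pad of the row, 72 mm from spot1 towards the dial, empty at the start; a round black rubber pad 60 mm across, flush in the warmer's top; point at the pad's centre on the top surface, 30 mm above the counter; axes as the warmer's
- spot3 (a point): last pad of the row, 72 mm from spot2 and 141 mm from the dial's axis, empty at the start; a round black rubber pad 60 mm across, flush in the warmer's top; point at the pad's centre on the top surface, 30 mm above the counter; axes as the warmer's
- cup_a: loose cup standing on the counter between robot and warmer: plain white ceramic espresso cup without handle, open at the top, 54 mm outer diameter with straight sides (foot narrowed to 47 mm over the lowest 8 mm), 70 mm tall, wall 4 mm, about 160 g; origin at the centre of its underside, z up its axis
- cup_b: the other loose cup, the same (the two are interchangeable): plain white ceramic espresso cup without handle, open at the top, 54 mm outer diameter with straight sides (foot narrowed to 47 mm over the lowest 8 mm), 70 mm tall, wall 4 mm, about 160 g; origin at the centre of its underside, z up its axis
- cup_c: the same kind of cup, already standing on spot1: plain white ceramic espresso cup without handle, open at the top, 54 mm outer diameter with straight sides (foot narrowed to 47 mm over the lowest 8 mm), 70 mm tall, wall 4 mm, about 160 g; origin at the centre of its underside, z up its axis
- dial_grip (a point): point to grip, on the vertical axis of the black dial, 66 mm above the counter. Dial: disc 50 mm across, top 8 mm above the warmer, with an upright grip bar 44 mm long, 14 mm thick, reaching 80 mm above the counter. The frame turns with it: x along the bar (white pointer on the -x half), y across it, z up. At rest the bar lies along the warmer's x, pointer to the robot
- dial (a joint): angle of the dial, rad: 0 at rest, growing clockwise seen from above, end stop at 2.2. Five notches 0.42 rad (24 degrees) apart: first click at 0.42, third at 1.26. A spring turns it back to 0 from any angle when let go. Resistance 0.15 to 0.3 N m: it eases as a notch nears and steps up sharply in the notch (the click). Black marks on the warmer show the notches
- mug: dark mug with handle, 82 mm across, 92 mm tall, bystander at the left; origin at the centre of its underside
- jar: white ceramic jar with wooden cap, 72 mm across, 110 mm tall, bystander at the right; origin at the centre of its underside
Things that resemble listed ones, but are neither listed nor needed, are in the scene too. What is shaped like the cup_a but orange or pink is not meant.

How it is judged:
On the way, in this order (a step that is already met when the one before it is completed fails the run):
1. both loose cups stand released on the empty pads, in a row with the third, the dial still at rest (((horizontal distance between cup_a and spot2 below 0.012 m and z of cup_a in the frame of spot2 between -0.003 and 0.004 m and angle between cup_a's own z axis and vertical below 0.08 rad) or (horizontal distance between cup_b and spot2 below 0.012 m and z of cup_b in the frame of spot2 between -0.003 and 0.004 m and angle between cup_b's own z axis and vertical below 0.08 rad)) and ((horizontal distance between cup_a and spot3 below 0.012 m and z of cup_a in the frame of spot3 between -0.003 and 0.004 m and angle between cup_a's own z axis and vertical below 0.08 rad) or (horizontal distance between cup_b and spot3 below 0.012 m and z of cup_b in the frame of spot3 between -0.003 and 0.004 m and angle between cup_b's own z axis and vertical below 0.08 rad)) and horizontal distance between cup_c and spot1 below 0.012 m and z of cup_c in the frame of spot1 between -0.003 and 0.004 m and angle between cup_c's own z axis and vertical below 0.08 rad and linear speed of each of cup_a, cup_b, cup_c below 0.02 m/s and contact force between the fingers and cup_a below 0.1 N and contact force between the fingers and cup_b below 0.1 N and contact force between the fingers and cup_c below 0.1 N and value of joint dial below 0.15 rad), for 0.2 s.
2. the dial is held in its third notch (value of joint dial between 1.14 and 1.38 rad and velocity of joint dial between -0.15 and 0.15 rad/s and contact force between the fingers and warmer above 1.5 N), for 0.3 s.
At the end, for the whole second after the job is handed in: a cup on each of the three pads, upright (within 0.08 rad), within 12 mm of the pad's centre, at rest and not touched by the fingers; the dial still, at 1.26 rad give or take 0.12, with the fingers pressing on it (the warmer's dial) by more than 1.5 N (all of step 2 and ((horizontal distance between cup_a and spot2 below 0.012 m and z of cup_a in the frame of spot2 between -0.003 and 0.004 m and angle between cup_a's own z axis and vertical below 0.08 rad) or (horizontal distance between cup_b and spot2 below 0.012 m and z of cup_b in the frame of spot2 between -0.003 and 0.004 m and angle between cup_b's own z axis and vertical below 0.08 rad)) and ((horizontal distance between cup_a and spot3 below 0.012 m and z of cup_a in the frame of spot3 between -0.003 and 0.004 m and angle between cup_a's own z axis and vertical below 0.08 rad) or (horizontal distance between cup_b and spot3 below 0.012 m and z of cup_b in the frame of spot3 between -0.003 and 0.004 m and angle between cup_b's own z axis and vertical below 0.08 rad)) and horizontal distance between cup_c and spot1 below 0.012 m and z of cup_c in the frame of spot1 between -0.003 and 0.004 m and angle between cup_c's own z axis and vertical below 0.08 rad and linear speed of each of cup_a, cup_b, cup_c below 0.02 m/s and contact force between the fingers and cup_a below 0.1 N and contact force between the fingers and cup_b below 0.1 N and contact force between the fingers and cup_c below 0.1 N); the arm keeps its last pose, push and grip.
It fails at once if the dial is turned on towards the fourth click (value of joint dial above 1.56 rad).
It fails at once if the dial is turned before the cups stand in the row (value of joint dial above 0.25 rad and not (((horizontal distance between cup_a and spot2 below 0.012 m and z of cup_a in the frame of spot2 between -0.003 and 0.004 m and angle between cup_a's own z axis and vertical below 0.08 rad) or (horizontal distance between cup_b and spot2 below 0.012 m and z of cup_b in the frame of spot2 between -0.003 and 0.004 m and angle between cup_b's own z axis and vertical below 0.08 rad)) and ((horizontal distance between cup_a and spot3 below 0.012 m and z of cup_a in the frame of spot3 between -0.003 and 0.004 m and angle between cup_a's own z axis and vertical below 0.08 rad) or (horizontal distance between cup_b and spot3 below 0.012 m and z of cup_b in the frame of spot3 between -0.003 and 0.004 m and angle between cup_b's own z axis and vertical below 0.08 rad)) and (horizontal distance between cup_c and spot1 below 0.012 m and z of cup_c in the frame of spot1 between -0.003 and 0.004 m and angle between cup_c's own z axis and vertical below 0.08 rad))).
It fails at once if the standing cup is displaced (distance of cup_c from where it was at the start of the episode above 0.012 m or angle between cup_c's own z axis and vertical above 0.3 rad).
It fails at once if the mug or the jar is moved (distance of any of mug, jar from where it was at the start of the episode above 0.02 m).
It also fails if it takes over 64 s, if anything falls off the work surface, if the arm or the gripper's body presses on something with over 40 N, if the wrist force passes 120 N, or if a joint passes its speed limit or range.

ROBOT

A 7-joint arm with a two-finger parallel gripper is mounted at the origin on the work surface. World frame = base frame: x ahead of the robot, y to its left, z up, the work surface at z = 0. Lengths are in m, angles in rad, forces in N, time in s.
With the tool pointing down it reaches from about 0.4 to 0.85 m from the base axis. Payload 4.5 kg.
Tool frame: the origin (TCP) lies at the very end of the fingers, on their centre line; the grasp point (between the pads) lies 19 mm behind it; z points along the fingers, y is the line along which they close (so a half turn about z gives the same grasp; the last joint's range is limited). The gripper opens to 88 mm and grips with 3 to 60 N. Pads are 18 mm wide; open, the fingers measure 123 mm over their backs; the gripper's body (75 mm by 187 mm) begins 45 mm behind the grasp point.
Start: joints at [1.241, 0.689, -0.195, 1.565, 0.157, 0.902, -0.215], TCP at [0.222, -0.584, 0.239] pointing down, gripper open.
Joint ranges: [-3.01, 3.01], [-0.46, 2.08], [-1.47, 1.51], [0.13, 2.56], [-1, 4.14], [0.04, 2.09], [-2.66, 2.66]. Speed limits (rad/s): [2.57, 2.57, 3.14, 3.14, 3.14, 3.14, 3.14].

INTERFACE

Orientations are given as a unit quaternion [x, y, z, w].
In Python, from plant import r, eyes, nets gives the robot as it stands.
- The arm moves only by the shell command python3 -m pendant 'ROWS' [FORCE]. ROWS is JSON, a list of rows, each an object of numbers: "claw": the opening, from 0 (shut) to 1 (fully open); "dx", "dy", "dz": the shift along the world's x, y, z in mm; "twist": the turn about the world's z in rad. In form: [{"claw": .., "dx": .., "dy": .., "dz": .., "twist": ..}, ...]. A call has 1 to 8 rows; each row is the pose to reach, as a shift and turn from the pose commanded when the call began; what a row does not reach only later rows make up. A row lasts 1/10 s, in which the tool goes at most 50 mm and 8.59 degrees, less where a joint would pass 70% of its speed; a pose out of reach is approached as far as the arm can. A call with a gripper value outside its range is refused whole. The fingers move at their own pace and stop on an object; FORCE is the grip in N (left out, the last holds). Time passes only in rows, so rows that repeat a pose let the fingers close. It gives the time, the measured TCP pose, the force, the opening and the grip force at its end, in the units of the state.
- r.get_state(): the state, without advancing time (a new reading comes with each control period).
- eyes.snapshot(name): name is "scene" or "top"; returns (picture, depth): 480x640x3 uint8, blue, green, red; 480x640 float32, m along the optical axis (not along the pixel's ray), 0 where there is no reading.
- eyes.camera_info(name): a dict with "K" (3x3 intrinsics, pixels), "world_to_cam" (4x4, takes a point from world to camera coordinates). Camera axes: x right, y down, z forward; pixel columns grow to the right and rows downward; lengths in m; the calibration is good to about 2 mm. A picture is of the moment at which its call begins. camera_info takes no time and is no camera call.
- r.finish_job(): hands the job in; it is judged then, once.
Trained networks look in the newest picture that a camera, given by its name, has taken for a name from the list of things; names that differ only in an ending like _2 or _b are one class to them, and where a whole thing is asked for, a point or a joint stands for the part that bears it (a point fixed in the world has none). Each returns a list of dicts, best first, with "confidence" (0 to 1); they miss things now and then, are a little off and sometimes report something else, mostly with a low value. They report only what shows in the picture. A call takes as long as a camera call. They do not tell look-alikes from the thing itself.
- nets.spot_in(camera, query): "box" ([left, top, width, height] as shares, 0 to 1, of the picture: columns of its width, rows of its height, round what is visible of it).
- nets.place_of(camera, query): "position" ([column, row] as shares, 0 to 1, of the picture: columns of its width, rows of its height: a listed point, or the origin of a listed thing).
The state is a dict: "clock": time; "q": joint angles; "qd": joint speeds; "joint_torque": joint torques, N m; "tool_pos": TCP position; "eef_rot": TCP orientation; "contact_force": force on the tool from outside, world axes, zero at the start; "moment": the same for the moment, N m; "opening": opening from 0.0 (shut) to 1.0 (fully open); "finger_force": force on a finger pad.
Only numpy, scipy, OpenCV 4.12 (cv2) and the standard library are available. Lean on these libraries where they do the work, as an engineer would, in place of code of your own. Each camera call takes 0.05 s, during which the arm holds its last target. There are 200 camera calls.

## Working session

There is one attempt and no reset: what is moved stays moved. The work goes in short steps, Python scripts to look and compute and a shell command to move; the robot and the scene stay as the last step left them, time stands still between calls to the robot, and variables do not carry over. Pictures are saved under pics/ and viewed, at most 10 in all, crops included, and the job is handed in when it is done.

```bash
mkdir -p pics; ls
cat > h.py <<'E'
import numpy as np, cv2
from plant import r, eyes, nets
def ray(cam,u,v):
    I=eyes.camera_info(cam);K=np.array(I["K"]);T=np.linalg.inv(np.array(I["world_to_cam"]))
    return T[:3,3],T[:3,:3]@np.linalg.inv(K)@np.array([u,v,1.])
def at_z(cam,u,v,z):
    o,d=ray(cam,u,v);return o+d*(z-o[2])/d[2]
def cloud(cam,depth):
    I=eyes.camera_info(cam);K=np.array(I["K"]);T=np.linalg.inv(np.array(I["world_to_cam"]))
    v,u=np.mgrid[:480,:640];p=np.stack([(u-K[0,2])/K[0,0]*depth,(v-K[1,2])/K[1,1]*depth,depth,np.ones_like(depth)],-1)
    return (p@T.T)[...,:3]
E
python3 - <<'E'
from h import *
for c in("scene","top"):
    im,d=eyes.snapshot(c);cv2.imwrite(f"pics/{c}0.png",im);P=cloud(c,d);np.save(f"{c}0.npy",P)
    for q in("cup_a","spot1","spot2","spot3","dial_grip","warmer","mug","jar"):
        for x in nets.place_of(c,q)[:5]:
            u,v=x["position"][0]*640,x["position"][1]*480
            z={"dial_grip":.066,"spot1":.03,"spot2":.03,"spot3":.03}.get(q,0)
            print(c,q,round(x["confidence"],2),int(u),int(v),at_z(c,u,v,z).round(3))
s=r.get_state();print(s["clock"],s["tool_pos"],s["eef_rot"],s["opening"])
E
```

```text
pics
scene cup_a 0.89 387 300 [0.611 0.129 0.   ]
scene cup_a 0.82 231 254 [ 0.46  -0.167  0.   ]
scene cup_a 0.77 366 231 [0.435 0.122 0.   ]
scene cup_a 0.72 321 247 [ 0.465  0.021 -0.   ]
scene cup_a 0.71 419 222 [ 0.425  0.241 -0.   ]
scene spot1 0.8 313 316 [ 0.644 -0.022  0.03 ]
scene spot1 0.69 386 301 [0.628 0.119 0.03 ]
scene spot1 0.68 345 305 [0.629 0.041 0.03 ]
scene spot2 0.8 313 316 [ 0.644 -0.022  0.03 ]
scene spot2 0.69 386 301 [0.628 0.119 0.03 ]
scene spot2 0.68 345 305 [0.629 0.041 0.03 ]
scene spot3 0.8 313 316 [ 0.644 -0.022  0.03 ]
scene spot3 0.69 386 301 [0.628 0.119 0.03 ]
scene spot3 0.68 345 305 [0.629 0.041 0.03 ]
scene dial_grip 0.97 231 313 [ 0.64  -0.168  0.066]
scene dial_grip 0.32 312 319 [ 0.671 -0.028  0.066]
scene warmer 0.97 313 320 [ 0.634 -0.021  0.   ]
scene mug 0.56 506 257 [0.539 0.397 0.   ]
scene jar 0.86 129 263 [ 0.455 -0.373  0.   ]
top cup_a 0.95 310 261 [0.458 0.038 0.   ]
top cup_a 0.85 271 185 [0.632 0.123 0.   ]
top cup_a 0.71 253 315 [0.339 0.169 0.   ]
top cup_a 0.67 223 277 [0.425 0.236 0.   ]
top cup_a 0.62 406 261 [ 0.452 -0.179  0.   ]
top spot1 0.95 339 184 [ 0.625 -0.03   0.03 ]
top spot1 0.87 305 183 [0.631 0.045 0.03 ]
top spot1 0.76 272 186 [0.626 0.119 0.03 ]
top spot2 0.95 339 184 [ 0.625 -0.03   0.03 ]
top spot2 0.87 305 183 [0.631 0.045 0.03 ]
top spot2 0.76 272 186 [0.626 0.119 0.03 ]
top spot3 0.95 339 184 [ 0.625 -0.03   0.03 ]
top spot3 0.87 305 183 [0.631 0.045 0.03 ]
top spot3 0.76 272 186 [0.626 0.119 0.03 ]
top dial_grip 0.56 404 175 [ 0.637 -0.17   0.066]
top warmer 0.71 337 184 [ 0.631 -0.027  0.   ]
top mug 0.69 149 232 [0.53  0.403 0.   ]
top jar 0.6 489 257 [ 0.457 -0.364  0.   ]
0.9 [ 0.22243291 -0.58410388  0.23874117] [9.83496581e-01 1.80926707e-01 4.37782598e-06 3.28616191e-05] 0.9986708105300272
```

View pics/top0.png

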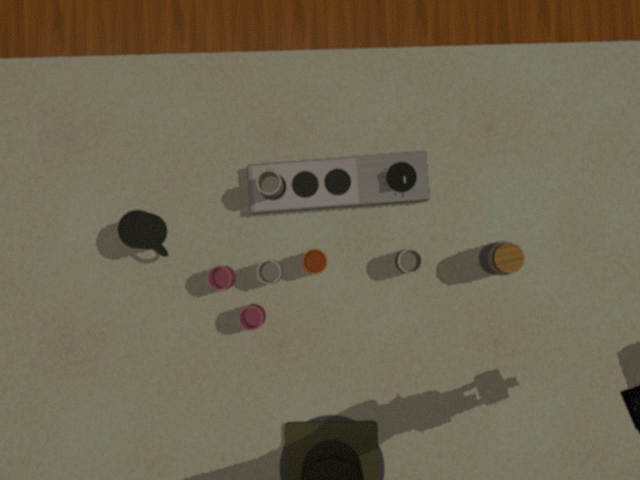

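View pics/scene0.png

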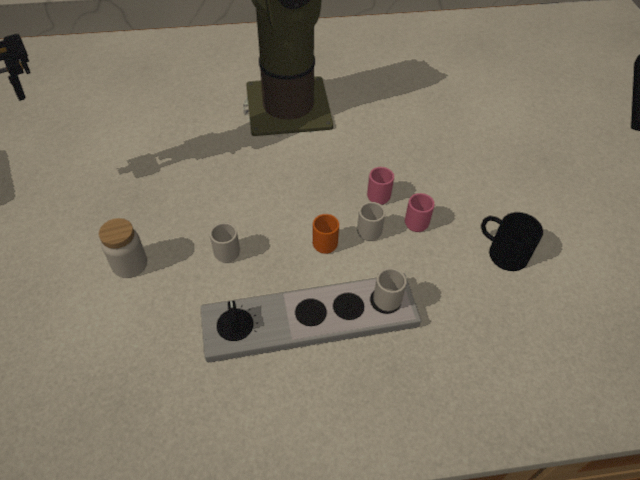

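The top view shows white cups at (269,271) and (407,261), orange at (315,261), and pink at (222,277) and (252,316). A white cup also stands on the warmer at (271,184). The plain white ones off the warmer fit cup_a and cup_b; I'll confirm that in a crop while measuring.

Run:
```python
from h import *
im=cv2.imread("pics/top0.png");cv2.imwrite("pics/crop_t.png",cv2.resize(im[145:335,195:445],None,fx=3,fy=3,interpolation=cv2.INTER_CUBIC))
g0={"L":(.435,.125),"R":(.453,-.175),"C":(.628,.12),"orange":(.46,.03),"pink1":(.425,.238),"pink2":(.34,.17)}
for c in("top","scene"):
    P=np.load(f"{c}0.npy")
    for n,g in g0.items():
        zo=.03 if n=="C" else 0
        m=(np.hypot(P[...,0]-g[0],P[...,1]-g[1])<.045)&(P[...,2]>.058+zo)&(P[...,2]<.08+zo)
        if m.sum()>3:
            q=P[m];(x,y),rad=cv2.minEnclosingCircle(q[:,:2].astype(np.float32));print(c,n,round(x,3),round(y,3),"r",round(rad,4),"z",q[:,2].max().round(3),len(q))
    # warmer slab top: rect
    m=(abs(P[...,2]-.03)<.008)&(P[...,0]>.5)&(P[...,0]<.75)&(P[...,1]>-.3)&(P[...,1]<.25)
    (x,y),(w,h),a=cv2.minAreaRect(P[m][:,:2].astype(np.float32));print(c,"warmer",x,y,w,h,a)
    img=cv2.imread(f"pics/{c}0.png");g=img.max(2)
    m2=(m&(g<50)).astype(np.uint8)
    n,l,st,ce=cv2.connectedComponentsWithStats(m2)
    for i in range(1,n):
        if st[i,4]>60:
            q=at_z(c,*ce[i],.03 );print(c,"dark",ce[i].round(1),st[i],q.round(4))
    m=(np.hypot(P[...,0]-.637,P[...,1]+.17)<.04)&(P[...,2]>.055)&(P[...,2]<.1)
    print("bar",m.sum(),P[m].mean(0).round(4) if m.any() else "", cv2.minAreaRect(P[m][:,:2].astype(np.float32)) if m.any() else "")
```

```text
top L 0.437 0.126 r 0.027 z 0.077 163
top R 0.454 -0.176 r 0.027 z 0.078 174
top C 0.626 0.121 r 0.0271 z 0.106 184
top orange 0.458 0.028 r 0.0268 z 0.077 144
top pink1 0.426 0.233 r 0.0274 z 0.077 178
top pink2 0.34 0.168 r 0.027 z 0.078 176
top warmer 0.6323933005332947 -0.02669312059879303 0.1108790785074234 0.4008181691169739 3.011965036392212
top dark [399.8 177.7] [386 163  30  29 361] [ 0.6384 -0.1643  0.03  ]
top dark [337.2 181.5] [325 170  25  24 472] [ 0.6331 -0.0257  0.03  ]
top dark [304.8 183.8] [293 172  25  25 470] [0.6297 0.0462 0.03  ]
bar 165 [ 0.6381 -0.165   0.0773] ((0.638971209526062, -0.16595971584320068), (0.04314631223678589, 0.015139764174818993), 4.716634750366211)
scene L 0.438 0.125 r 0.0292 z 0.073 284
scene R 0.455 -0.178 r 0.0287 z 0.074 301
scene C 0.627 0.119 r 0.0275 z 0.104 347
scene orange 0.458 0.027 r 0.0282 z 0.074 293
scene pink1 0.428 0.23 r 0.0292 z 0.074 275
scene pink2 0.341 0.166 r 0.0286 z 0.074 257
scene warmer 0.6331207156181335 -0.02772223949432373 0.11351913213729858 0.4001070559024811 3.1012628078460693
scene dark [348.2 306.1] [333 293  31  27 620] [0.63  0.046 0.03 ]
scene dark [380.  306.5] [371 293  28  21  85] [0.6386 0.1049 0.03  ]
scene dark [310.5 312.1] [296 299  30  27 640] [ 0.6338 -0.026   0.03  ]
scene dark [235.1 326.4] [217 309  36  32 585] [ 0.6455 -0.1663  0.03  ]
bar 232 [ 0.6462 -0.1669  0.0759] ((0.6419702172279358, -0.16735441982746124), (0.04526554420590401, 0.014072551392018795), 3.251279592514038)
```

View pics/crop_t.png

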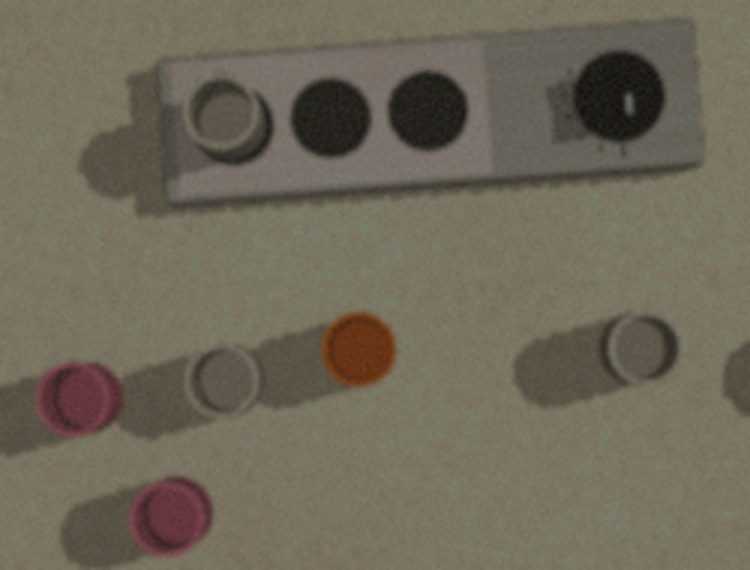

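The crop confirms that the cups at (269,271) and (407,261) are plain white and the other three are orange or pink. Measured positions:

| Thing | x, y (m) |
|---|---|
| L cup | (.4375, .1255) |
| R cup | (.4545, -.177) |
| spot2 | (.630, .046) |
| spot3 | (.6335, -.026) |
| dial | (.640, -.167) |

The warmer's yaw is about 0.052. I'll go to the R cup first, with the fingers closing along the warmer's x.

```bash
python3 -m pendant '[{"claw":1,"dx":232,"dy":407,"dz":-80,"twist":1.257},{"claw":1,"dx":232,"dy":407,"dz":-80,"twist":1.257},{"claw":1,"dx":232,"dy":407,"dz":-80,"twist":1.257},{"claw":1,"dx":232,"dy":407,"dz":-80,"twist":1.257},{"claw":1,"dx":232,"dy":407,"dz":-80,"twist":1.257},{"claw":1,"dx":232,"dy":407,"dz":-80,"twist":1.257},{"claw":1,"dx":232,"dy":407,"dz":-80,"twist":1.257},{"claw":1,"dx":232,"dy":407,"dz":-80,"twist":1.257}]' 15
cat > st.py <<'E'
from h import *
from scipy.spatial.transform import Rotation as R
s=r.get_state();y=R.from_quat(s["eef_rot"]).as_matrix()[:,1];z=R.from_quat(s["eef_rot"]).as_matrix()[:,2]
print(s["clock"],np.round(s["tool_pos"],4),"yang",round(float(np.arctan2(y[1],y[0])),3),"z",z.round(3),"open",round(s["opening"]*88,1),"ff",s["finger_force"],"F",np.round(s["contact_force"],2),"M",np.round(s["moment"],2),"q",np.round(s["q"],2))
E
python3 st.py
```

```text
clock: 1.7
tool_pos: [0.4187, -0.2401, 0.1714]
eef_rot: [0.708, 0.707, 0.0, 0.001]
contact_force: [0.6, 0.3, 0.1]
opening: 0.996
finger_force: 0.0
1.7 [ 0.4187 -0.2401  0.1714] yang -0.001 z [ 0.001 -0.    -1.   ] open 87.7 ff 0.0 F [0.61 0.26 0.1 ] M [-0.07 -0.14 -0.08] q [ 0.69  0.64 -0.42  2.05  0.49  0.55 -0.08]
```

```bash
python3 -m pendant '[{"claw":1,"dx":30,"dy":52,"dz":-10,"twist":0.05},{"claw":1,"dx":30,"dy":52,"dz":-10,"twist":0.05},{"claw":1,"dx":30,"dy":52,"dz":-10,"twist":0.05},{"claw":1,"dx":30,"dy":52,"dz":-10,"twist":0.05}]'; python3 st.py
```

```text
clock: 2.1
tool_pos: [0.447, -0.191, 0.1615]
eef_rot: [0.692, 0.722, -0.001, 0.0]
contact_force: [0.1, 0.2, -0.1]
opening: 1.004
finger_force: 0.0
2.1 [ 0.447  -0.191   0.1615] yang 0.041 z [-0.001 -0.001 -1.   ] open 88.3 ff 0.0 F [ 0.07  0.15 -0.08] M [-0.06 -0.11 -0.01] q [ 0.56  0.66 -0.41  2.05  0.5   0.53 -0.17]
```

```bash
python3 -m pendant '[{"claw":1,"dx":7.5,"dy":14,"dz":-20,"twist":0.01},{"claw":1,"dx":7.5,"dy":14,"dz":-50,"twist":0.01},{"claw":1,"dx":7.5,"dy":14,"dz":-90,"twist":0.01},{"claw":1,"dx":7.5,"dy":14,"dz":-120,"twist":0.01},{"claw":1,"dx":7.5,"dy":14,"dz":-133,"twist":0.01},{"claw":1,"dx":7.5,"dy":14,"dz":-133,"twist":0.01}]'; python3 st.py
```

```text
clock: 2.7
tool_pos: [0.4533, -0.1777, 0.027]
eef_rot: [0.689, 0.724, -0.002, -0.001]
contact_force: [-0.2, 0.2, 1.2]
opening: 0.999
finger_force: 0.0
2.7 [ 0.4533 -0.1777  0.027 ] yang 0.05 z [-0.004 -0.001 -1.   ] open 87.9 ff 0.0 F [-0.23  0.16  1.18] M [-0.09 -0.09 -0.01] q [ 0.36  0.9  -0.14  2.11  0.68  0.18 -0.35]
```

```bash
python3 -m pendant '[{"claw":0.5},{"claw":0.5},{"claw":0.5},{"claw":0.5},{"claw":0.5},{"claw":0.5},{"claw":0.5},{"claw":0.5}]' 15; python3 st.py
```

```text
2.7 [ 0.4533 -0.1777  0.027 ] yang 0.05 z [-0.004 -0.001 -1.   ] open 87.9 ff 0.0 F [-0.23  0.16  1.18] M [-0.09 -0.09 -0.01] q [ 0.36  0.9  -0.14  2.11  0.68  0.18 -0.35]validation failed for argument at $[0]...
```

```bash
python3 -m pendant '[{"claw":0.5,"dx":0,"dy":0,"dz":0,"twist":0},{"claw":0.5,"dx":0,"dy":0,"dz":0,"twist":0},{"claw":0.5,"dx":0,"dy":0,"dz":0,"twist":0},{"claw":0.5,"dx":0,"dy":0,"dz":0,"twist":0},{"claw":0.5,"dx":0,"dy":0,"dz":0,"twist":0},{"claw":0.5,"dx":0,"dy":0,"dz":0,"twist":0}]' 15; python3 st.py
```

```text
clock: 3.3
tool_pos: [0.4553, -0.1759, 0.029]
eef_rot: [0.688, 0.726, -0.0, 0.0]
contact_force: [-1.2, -0.8, 6.0]
opening: 0.61
finger_force: 15.0
3.3 [ 0.4553 -0.1759  0.029 ] yang 0.053 z [ 0.001 -0.001 -1.   ] open 53.7 ff 14.994296149488946 F [-1.22 -0.77  5.96] M [-0.11  0.14  0.02] q [ 0.36  0.9  -0.14  2.11  0.68  0.18 -0.35]
```

```bash
python3 -m pendant '[{"claw":0.5,"dx":0,"dy":0,"dz":30,"twist":0},{"claw":0.5,"dx":0,"dy":0,"dz":70,"twist":0},{"claw":0.5,"dx":30,"dy":25,"dz":80,"twist":0},{"claw":0.5,"dx":65,"dy":55,"dz":80,"twist":0},{"claw":0.5,"dx":100,"dy":85,"dz":80,"twist":0},{"claw":0.5,"dx":135,"dy":115,"dz":80,"twist":0},{"claw":0.5,"dx":165,"dy":138,"dz":80,"twist":0},{"claw":0.5,"dx":178,"dy":150,"dz":80,"twist":0}]' 20; python3 st.py
```

```text
clock: 4.1
tool_pos: [0.6358, -0.0213, 0.1084]
eef_rot: [0.687, 0.727, 0.002, -0.0]
contact_force: [-0.2, -0.2, -1.5]
opening: 0.612
finger_force: 20.0
4.1 [ 0.6358 -0.0213  0.1084] yang 0.056 z [ 0.003  0.003 -1.   ] open 53.9 ff 19.980048675861326 F [-0.19 -0.2  -1.48] M [-0.06 -0.11  0.04] q [ 0.17  0.89 -0.39  1.63  0.46  0.71 -0.38]
```

```bash
python3 -m pendant '[{"claw":0.5,"dx":0,"dy":0,"dz":0,"twist":0},{"claw":0.5,"dx":0,"dy":0,"dz":-15,"twist":0},{"claw":0.5,"dx":0,"dy":0,"dz":-30,"twist":0},{"claw":0.5,"dx":0,"dy":0,"dz":-40,"twist":0},{"claw":0.5,"dx":0,"dy":0,"dz":-40,"twist":0},{"claw":0.5,"dx":0,"dy":0,"dz":-40,"twist":0}]'; python3 st.py
python3 - <<'E'
from h import *
im,d=eyes.snapshot("scene");P=cloud("scene",d)
cv2.imwrite("pics/scene1.png",cv2.resize(im[180:380,180:450],None,fx=2.9,fy=2.9,interpolation=cv2.INTER_CUBIC))
E
```

```text
clock: 4.7
tool_pos: [0.6326, -0.0261, 0.0679]
eef_rot: [0.688, 0.725, -0.0, -0.0]
contact_force: [0.3, -0.5, -1.9]
opening: 0.613
finger_force: 20.0
4.7 [ 0.6326 -0.0261  0.0679] yang 0.052 z [-0.001 -0.    -1.   ] open 54.0 ff 19.98015176061017 F [ 0.28 -0.46 -1.92] M [-0.08 -0.12 -0.02] q [ 0.16  0.94 -0.36  1.65  0.49  0.64 -0.41]
```

View pics/scene1.png

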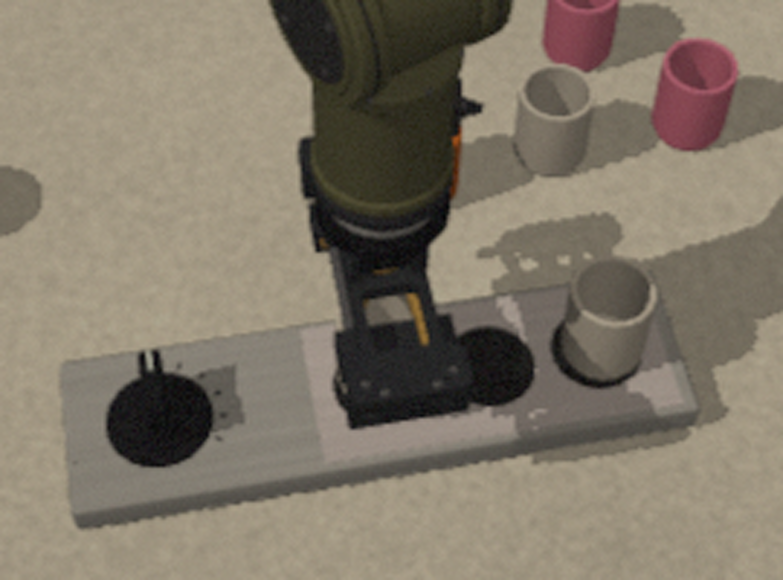

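The gripper, holding the cup, hovers over spot3 at crop (405,370). cup_c stands undisturbed and the middle pad is empty. Next I lower it and release.

```bash
python3 -m pendant '[{"claw":0.5,"dx":0.5,"dy":0,"dz":-4,"twist":0},{"claw":0.5,"dx":0.5,"dy":0,"dz":-7,"twist":0},{"claw":0.5,"dx":0.5,"dy":0,"dz":-9,"twist":0},{"claw":0.5,"dx":0.5,"dy":0,"dz":-9,"twist":0},{"claw":0.5,"dx":0.5,"dy":0,"dz":-9,"twist":0}]'; python3 st.py
```

```text
clock: 5.25
tool_pos: [0.6337, -0.0255, 0.0594]
eef_rot: [0.688, 0.726, 0.0, 0.0]
contact_force: [0.2, 0.6, -1.6]
opening: 0.609
finger_force: 20.0
5.25 [ 0.6337 -0.0255  0.0594] yang 0.053 z [ 0.  0. -1.] open 53.6 ff 19.980041865783278 F [ 0.17  0.63 -1.56] M [-0.06 -0.1  -0.03] q [ 0.16  0.96 -0.35  1.65  0.5   0.63 -0.41]
```

```bash
python3 -m pendant '[{"claw":0.5,"dx":0,"dy":0,"dz":-1,"twist":0},{"claw":0.5,"dx":0,"dy":0,"dz":-1.5,"twist":0},{"claw":0.5,"dx":0,"dy":0,"dz":-1.5,"twist":0}]'; python3 st.py
```

```text
clock: 5.55
tool_pos: [0.6338, -0.0255, 0.0591]
eef_rot: [0.688, 0.726, 0.0, 0.0]
contact_force: [-2.7, -0.5, 7.1]
opening: 0.617
finger_force: 20.0
5.55 [ 0.6338 -0.0255  0.0591] yang 0.053 z [ 0.001 -0.    -1.   ] open 54.3 ff 20.018432773504173 F [-2.68 -0.54  7.12] M [-0.08  0.46  0.04] q [ 0.16  0.96 -0.35  1.65  0.5   0.63 -0.41]
```

```bash
python3 -m pendant '[{"claw":0.8,"dx":0,"dy":0,"dz":0,"twist":0},{"claw":1,"dx":0,"dy":0,"dz":0,"twist":0},{"claw":1,"dx":0,"dy":0,"dz":0,"twist":0},{"claw":1,"dx":0,"dy":0,"dz":0,"twist":0},{"claw":1,"dx":0,"dy":0,"dz":30,"twist":0},{"claw":1,"dx":0,"dy":0,"dz":70,"twist":0},{"claw":1,"dx":0,"dy":0,"dz":110,"twist":0},{"claw":1,"dx":0,"dy":0,"dz":110,"twist":0}]'; python3 st.py
```

```text
clock: 6.35
tool_pos: [0.6375, -0.0248, 0.1735]
eef_rot: [0.688, 0.725, 0.004, 0.003]
contact_force: [0.5, 0.8, 0.2]
opening: 1.002
finger_force: 0.0
6.35 [ 0.6375 -0.0248  0.1735] yang 0.053 z [ 0.011  0.001 -1.   ] open 88.2 ff 0.0 F [0.54 0.83 0.2 ] M [-0.02 -0.19 -0.  ] q [ 0.2   0.8  -0.43  1.59  0.42  0.83 -0.34]
```

```bash
python3 -m pendant '[{"claw":1,"dx":-40,"dy":30,"dz":0,"twist":0},{"claw":1,"dx":-80,"dy":60,"dz":0,"twist":0},{"claw":1,"dx":-120,"dy":90,"dz":0,"twist":0},{"claw":1,"dx":-160,"dy":120,"dz":0,"twist":0},{"claw":1,"dx":-196,"dy":151,"dz":0,"twist":0},{"claw":1,"dx":-196,"dy":151,"dz":0,"twist":0},{"claw":1,"dx":-196,"dy":151,"dz":-20,"twist":0},{"claw":1,"dx":-196,"dy":151,"dz":-20,"twist":0}]'; python3 st.py
cat > look.py <<'E'
from h import *
import sys
g0={"L":(.4375,.1255,0),"C":(.627,.12,.03),"s2":(.63,.046,.03),"s3":(.6335,-.026,.03)}
for c in("top","scene"):
    im,d=eyes.snapshot(c);cv2.imwrite(f"pics/{c}_{sys.argv[1]}.png",im);P=cloud(c,d)
    for n,g in g0.items():
        m=(np.hypot(P[...,0]-g[0],P[...,1]-g[1])<.042)&(P[...,2]>.058+g[2])&(P[...,2]<.08+g[2])
        if m.sum()>3:
            q=P[m];(x,y),rad=cv2.minEnclosingCircle(q[:,:2].astype(np.float32));print(c,n,round(x,4),round(y,4),"r",round(rad,4),"z",q[:,2].max().round(3),len(q))
E
python3 look.py 2
```

```text
clock: 7.15
tool_pos: [0.4369, 0.1249, 0.1464]
eef_rot: [0.688, 0.726, -0.002, -0.0]
contact_force: [-0.6, 0.6, 0.1]
opening: 1.001
finger_force: 0.0
7.15 [0.4369 0.1249 0.1464] yang 0.054 z [-0.003 -0.002 -1.   ] open 88.1 ff 0.0 F [-0.59  0.59  0.07] M [-0.08 -0.04  0.05] q [-0.19  0.65 -0.31  2.15  0.48  0.41 -0.82]
top L 0.451 0.1053 r 0.0078 z 0.075 10
top C 0.6256 0.1209 r 0.0271 z 0.108 184
top s3 0.633 -0.0254 r 0.027 z 0.105 175
scene L 0.438 0.1254 r 0.0286 z 0.073 275
scene C 0.6257 0.1196 r 0.0286 z 0.103 347
scene s3 0.6347 -0.0274 r 0.0278 z 0.103 343
```

The cup on spot3 is within 1–2 mm. Now I grasp the second cup.

```bash
python3 -m pendant '[{"claw":1,"dx":0.5,"dy":0.5,"dz":-40,"twist":0},{"claw":1,"dx":0.5,"dy":0.5,"dz":-80,"twist":0},{"claw":1,"dx":0.5,"dy":0.5,"dz":-110,"twist":0},{"claw":1,"dx":0.5,"dy":0.5,"dz":-119,"twist":0},{"claw":1,"dx":0.5,"dy":0.5,"dz":-119,"twist":0},{"claw":1,"dx":0.5,"dy":0.5,"dz":-119,"twist":0}]'; python3 st.py; python3 -m pendant '[{"claw":0.5,"dx":0,"dy":0,"dz":0,"twist":0},{"claw":0.5,"dx":0,"dy":0,"dz":0,"twist":0},{"claw":0.5,"dx":0,"dy":0,"dz":0,"twist":0},{"claw":0.5,"dx":0,"dy":0,"dz":0,"twist":0},{"claw":0.5,"dx":0,"dy":0,"dz":0,"twist":0},{"claw":0.5,"dx":0,"dy":0,"dz":0,"twist":0}]' 20; python3 st.py
```

```text
clock: 7.85
tool_pos: [0.4389, 0.1259, 0.0299]
eef_rot: [0.688, 0.725, 0.001, 0.0]
contact_force: [0.2, 0.1, -0.3]
opening: 1.005
finger_force: 0.0
7.85 [0.4389 0.1259 0.0299] yang 0.052 z [ 0.001  0.001 -1.   ] open 88.4 ff 0.0 F [ 0.19  0.14 -0.26] M [-0.07 -0.08 -0.03] q [-0.35  0.89 -0.04  2.2   0.63  0.06 -0.96]
clock: 8.45
tool_pos: [0.4382, 0.1259, 0.0292]
eef_rot: [0.688, 0.726, 0.0, 0.0]
contact_force: [-0.3, -0.0, 3.6]
opening: 0.591
finger_force: 20.0
8.45 [0.4382 0.1259 0.0292] yang 0.053 z [ 0.  0. -1.] open 52.0 ff 20.000036654341784 F [-0.3  -0.02  3.59] M [-0.05 -0.02 -0.  ] q [-0.36  0.89 -0.04  2.21  0.63  0.05 -0.96]
```

```bash
python3 -m pendant '[{"claw":0.5,"dx":0,"dy":0,"dz":35,"twist":0},{"claw":0.5,"dx":0,"dy":0,"dz":80,"twist":0},{"claw":0.5,"dx":10,"dy":-20,"dz":110,"twist":0},{"claw":0.5,"dx":40,"dy":-50,"dz":110,"twist":0},{"claw":0.5,"dx":80,"dy":-70,"dz":110,"twist":0},{"claw":0.5,"dx":125,"dy":-80,"dz":110,"twist":0},{"claw":0.5,"dx":165,"dy":-80,"dz":110,"twist":0},{"claw":0.5,"dx":192,"dy":-80,"dz":110,"twist":0}]'; python3 st.py; python3 -m pendant '[{"claw":0.5,"dx":0,"dy":0,"dz":0,"twist":0},{"claw":0.5,"dx":0,"dy":0,"dz":-20,"twist":0},{"claw":0.5,"dx":0,"dy":0,"dz":-45,"twist":0},{"claw":0.5,"dx":0,"dy":0,"dz":-60,"twist":0},{"claw":0.5,"dx":0,"dy":0,"dz":-60,"twist":0},{"claw":0.5,"dx":0,"dy":0,"dz":-60,"twist":0}]'; python3 st.py
```

```text
clock: 9.25
tool_pos: [0.6326, 0.0444, 0.1385]
eef_rot: [0.689, 0.725, 0.0, 0.0]
contact_force: [-0.7, 1.3, -1.7]
opening: 0.597
finger_force: 20.0
9.25 [0.6326 0.0444 0.1385] yang 0.05 z [ 0.001  0.    -1.   ] open 52.6 ff 20.000473495410915 F [-0.65  1.33 -1.7 ] M [-0.08 -0.1   0.02] q [ 0.1   0.85 -0.45  1.62  0.48  0.79 -0.52]
clock: 9.85
tool_pos: [0.6298, 0.0461, 0.0791]
eef_rot: [0.688, 0.726, -0.0, -0.0]
contact_force: [0.5, -0.0, -0.2]
opening: 0.591
finger_force: 20.0
9.85 [0.6298 0.0461 0.0791] yang 0.053 z [-0. -0. -1.] open 52.0 ff 19.999966124501043 F [ 0.48 -0.   -0.22] M [-0.03 -0.08 -0.  ] q [ 0.07  0.93 -0.41  1.65  0.54  0.67 -0.56]
```

```bash
python3 - <<'E'
from h import *
im,d=eyes.snapshot("scene")
cv2.imwrite("pics/scene3.png",cv2.resize(im[190:360,240:450],None,fx=3.5,fy=3.5,interpolation=cv2.INTER_CUBIC))
E
python3 st.py
```

```text
9.9 [0.6305 0.0463 0.0797] yang 0.053 z [ 0.001  0.    -1.   ] open 52.1 ff 19.999993520691532 F [-0.09 -0.7  -1.32] M [-0.01 -0.09 -0.01] q [ 0.07  0.93 -0.41  1.65  0.54  0.67 -0.56]
```

View pics/scene3.png

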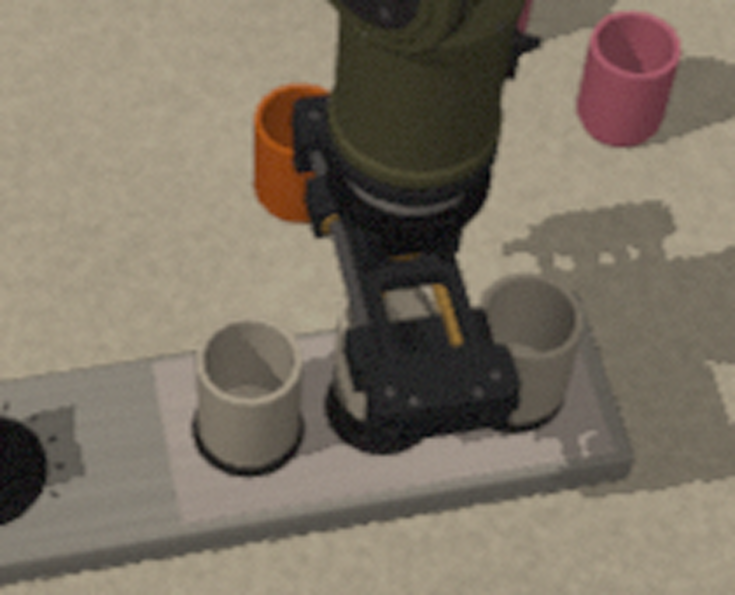

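The cup on spot3 stands upright and centred at crop (247,400). The second cup is in the fingers over spot2, a sliver of it visible at (347,370). I lower it next.

```bash
python3 -m pendant '[{"claw":0.5,"dx":0,"dy":0,"dz":-9,"twist":0},{"claw":0.5,"dx":0,"dy":0,"dz":-15,"twist":0},{"claw":0.5,"dx":0,"dy":0,"dz":-19,"twist":0},{"claw":0.5,"dx":0,"dy":0,"dz":-20,"twist":0},{"claw":0.5,"dx":0,"dy":0,"dz":-20,"twist":0}]'; python3 st.py
```

```text
clock: 10.4
tool_pos: [0.63, 0.0458, 0.0592]
eef_rot: [0.688, 0.726, -0.0, 0.0]
contact_force: [-1.4, -0.2, 2.8]
opening: 0.598
finger_force: 20.0
10.4 [0.63   0.0458 0.0592] yang 0.053 z [-0. -0. -1.] open 52.6 ff 19.999390454157428 F [-1.36 -0.15  2.81] M [-0.14  0.25 -0.01] q [ 0.07  0.96 -0.39  1.66  0.55  0.64 -0.57]
```

```bash
python3 -m pendant '[{"claw":0.5,"dx":0,"dy":0,"dz":-0.5,"twist":0},{"claw":0.8,"dx":0,"dy":0,"dz":0,"twist":0},{"claw":1,"dx":0,"dy":0,"dz":0,"twist":0},{"claw":1,"dx":0,"dy":0,"dz":0,"twist":0},{"claw":1,"dx":0,"dy":0,"dz":0,"twist":0},{"claw":1,"dx":0,"dy":0,"dz":30,"twist":0},{"claw":1,"dx":0,"dy":0,"dz":70,"twist":0},{"claw":1,"dx":0,"dy":0,"dz":115,"twist":0}]'; python3 st.py
```

```text
clock: 11.2
tool_pos: [0.6293, 0.0458, 0.1741]
eef_rot: [0.688, 0.726, -0.001, -0.001]
contact_force: [-0.1, 0.6, 0.2]
opening: 0.999
finger_force: 0.0
11.2 [0.6293 0.0458 0.1741] yang 0.053 z [-0.003 -0.    -1.   ] open 87.9 ff 0.0 F [-0.08  0.57  0.24] M [-0.01 -0.14 -0.01] q [ 0.11  0.81 -0.48  1.6   0.46  0.85 -0.49]
```

```bash
python3 -m pendant '[{"claw":1,"dx":0,"dy":-25,"dz":0,"twist":0.13},{"claw":1,"dx":2,"dy":-50,"dz":0,"twist":0.27},{"claw":1,"dx":4,"dy":-80,"dz":0,"twist":0.4},{"claw":1,"dx":5,"dy":-105,"dz":0,"twist":0.53},{"claw":1,"dx":6,"dy":-130,"dz":0,"twist":0.66},{"claw":1,"dx":8,"dy":-160,"dz":0,"twist":0.8},{"claw":1,"dx":9,"dy":-190,"dz":0,"twist":0.93},{"claw":1,"dx":10,"dy":-213,"dz":0,"twist":1.07}]'; python3 st.py;  python3 look.py 4
```

```text
clock: 12.0
tool_pos: [0.6399, -0.1698, 0.1735]
eef_rot: [0.22, 0.975, -0.001, -0.0]
contact_force: [0.7, 0.7, -0.4]
opening: 1.001
finger_force: 0.0
12.0 [ 0.6399 -0.1698  0.1735] yang 1.126 z [-0.    -0.001 -1.   ] open 88.0 ff 0.0 F [ 0.68  0.7  -0.42] M [ 0.04 -0.15  0.09] q [ 0.57  0.92 -0.78  1.49  0.71  1.04  0.74]
top C 0.6258 0.1213 r 0.0274 z 0.106 183
top s2 0.6289 0.0467 r 0.027 z 0.107 175
top s3 0.6331 -0.0252 r 0.0272 z 0.107 179
scene C 0.6267 0.1203 r 0.0286 z 0.104 347
scene s2 0.6299 0.0453 r 0.028 z 0.103 340
scene s3 0.6337 -0.0261 r 0.0285 z 0.104 356
```

All three cups are in place: spot2 (.629,.046) and spot3 (.633,-.026), within 1–2 mm of their pads. Now the dial: finish the twist, descend and grip the bar.

```bash
python3 -m pendant '[{"claw":1,"dx":0,"dy":0,"dz":0,"twist":0.13},{"claw":1,"dx":0,"dy":0,"dz":0,"twist":0.27},{"claw":1,"dx":0,"dy":0,"dz":0,"twist":0.4},{"claw":1,"dx":0,"dy":0,"dz":0,"twist":0.5},{"claw":1,"dx":0,"dy":0,"dz":-20,"twist":0.5},{"claw":1,"dx":0,"dy":0,"dz":-20,"twist":0.5}]'; python3 st.py
```

```text
clock: 12.7
tool_pos: [0.6386, -0.1659, 0.1518]
eef_rot: [-0.026, 1.0, 0.0, -0.002]
contact_force: [-0.2, -0.2, -0.3]
opening: 1.001
finger_force: 0.0
12.7 [ 0.6386 -0.1659  0.1518] yang 1.623 z [-0.004  0.001 -1.   ] open 88.1 ff 0.0 F [-0.24 -0.25 -0.32] M [ 0.04 -0.07  0.02] q [ 0.61  0.97 -0.88  1.5   0.82  1.06  1.15]
```

```bash
python3 -m pendant '[{"claw":1,"dx":1,"dy":-0.5,"dz":-30,"twist":0},{"claw":1,"dx":1,"dy":-0.5,"dz":-65,"twist":0},{"claw":1,"dx":1,"dy":-0.5,"dz":-90,"twist":0},{"claw":0.8,"dx":1,"dy":-0.5,"dz":-104,"twist":0},{"claw":0.6,"dx":1,"dy":-0.5,"dz":-104,"twist":0},{"claw":0.4,"dx":1,"dy":-0.5,"dz":-104,"twist":0},{"claw":0.4,"dx":1,"dy":-0.5,"dz":-104,"twist":0}]' 10; python3 st.py; python3 -m pendant '[{"claw":0.25,"dx":0,"dy":0,"dz":0,"twist":0},{"claw":0.1,"dx":0,"dy":0,"dz":0,"twist":0},{"claw":0.05,"dx":0,"dy":0,"dz":0,"twist":0},{"claw":0.05,"dx":0,"dy":0,"dz":0,"twist":0},{"claw":0.05,"dx":0,"dy":0,"dz":0,"twist":0},{"claw":0.05,"dx":0,"dy":0,"dz":0,"twist":0}]' 10; python3 st.py
```

```text
clock: 13.4
tool_pos: [0.6425, -0.1672, 0.0518]
eef_rot: [-0.026, 1.0, 0.0, 0.001]
contact_force: [-0.4, 0.6, 0.8]
opening: 0.659
finger_force: 0.0
13.4 [ 0.6425 -0.1672  0.0518] yang 1.623 z [ 0.003  0.    -1.   ] open 58.0 ff 0.0 F [-0.36  0.59  0.85] M [ 0.06 -0.16 -0.02] q [ 0.58  1.1  -0.8   1.54  0.94  0.92  1.07]
clock: 14.0
tool_pos: [0.6411, -0.1672, 0.0499]
eef_rot: [-0.026, 1.0, 0.0, -0.0]
contact_force: [-0.7, 0.5, 0.4]
opening: 0.159
finger_force: 10.0
14.0 [ 0.6411 -0.1672  0.0499] yang 1.623 z [-0.     0.001 -1.   ] open 13.9 ff 9.999988958006725 F [-0.69  0.51  0.38] M [ 0.33 -0.14 -0.03] q [ 0.58  1.1  -0.8   1.54  0.94  0.92  1.07]
```

The bar is gripped at 14 mm. Now I turn clockwise in stages and watch the moment.

```bash
python3 -m pendant '[{"claw":0.05,"dx":0,"dy":0,"dz":0,"twist":0},{"claw":0.05,"dx":0,"dy":0,"dz":0,"twist":0},{"claw":0.05,"dx":0,"dy":0,"dz":0,"twist":-0.08},{"claw":0.05,"dx":0,"dy":0,"dz":0,"twist":-0.16},{"claw":0.05,"dx":0,"dy":0,"dz":0,"twist":-0.24},{"claw":0.05,"dx":0,"dy":0,"dz":0,"twist":-0.32},{"claw":0.05,"dx":0,"dy":0,"dz":0,"twist":-0.36},{"claw":0.05,"dx":0,"dy":0,"dz":0,"twist":-0.36}]' 45; python3 st.py
```

```text
clock: 14.8
tool_pos: [0.6411, -0.1674, 0.0499]
eef_rot: [0.153, 0.988, -0.0, -0.0]
contact_force: [-0.4, 1.1, 0.8]
opening: 0.159
finger_force: 45.0
14.8 [ 0.6411 -0.1674  0.0499] yang 1.263 z [-0. -0. -1.] open 14.0 ff 45.00044099986553 F [-0.36  1.08  0.75] M [ 0.12 -0.02  0.04] q [ 0.55  1.08 -0.73  1.54  0.87  0.87  0.75]
```

```bash
python3 -m pendant '[{"claw":0.05,"dx":0,"dy":0,"dz":0,"twist":-0.08},{"claw":0.05,"dx":0,"dy":0,"dz":0,"twist":-0.16},{"claw":0.05,"dx":0,"dy":0,"dz":0,"twist":-0.24},{"claw":0.05,"dx":0,"dy":0,"dz":0,"twist":-0.32},{"claw":0.05,"dx":0,"dy":0,"dz":0,"twist":-0.40},{"claw":0.05,"dx":0,"dy":0,"dz":0,"twist":-0.48},{"claw":0.05,"dx":0,"dy":0,"dz":0,"twist":-0.54},{"claw":0.05,"dx":0,"dy":0,"dz":0,"twist":-0.54}]'; python3 st.py
```

```text
clock: 15.6
tool_pos: [0.6409, -0.1677, 0.0499]
eef_rot: [0.411, 0.912, -0.0, -0.0]
contact_force: [-0.4, 0.1, 0.8]
opening: 0.152
finger_force: 45.0
15.6 [ 0.6409 -0.1677  0.0499] yang 0.724 z [-0.001 -0.001 -1.   ] open 13.4 ff 45.00078286975622 F [-0.36  0.06  0.76] M [-0.05  0.07  0.28] q [ 0.49  1.05 -0.61  1.55  0.76  0.8   0.29]
```

```bash
python3 -m pendant '[{"claw":0.05,"dx":0,"dy":0,"dz":0,"twist":-0.08},{"claw":0.05,"dx":0,"dy":0,"dz":0,"twist":-0.16},{"claw":0.05,"dx":0,"dy":0,"dz":0,"twist":-0.22},{"claw":0.05,"dx":0,"dy":0,"dz":0,"twist":-0.28},{"claw":0.05,"dx":0,"dy":0,"dz":0,"twist":-0.28}]'; python3 st.py; python3 -m pendant '[{"claw":0.05,"dx":0,"dy":0,"dz":0,"twist":-0.04},{"claw":0.05,"dx":0,"dy":0,"dz":0,"twist":-0.08},{"claw":0.05,"dx":0,"dy":0,"dz":0,"twist":-0.08},{"claw":0.05,"dx":0,"dy":0,"dz":0,"twist":-0.08}]'; python3 st.py; python3 look.py 5
python3 - <<'E'
import cv2
a=cv2.imread("pics/scene_5.png");cv2.imwrite("pics/scene5c.png",cv2.resize(a[250:370,180:420],None,fx=3.3,fy=3.3,interpolation=cv2.INTER_CUBIC))
E
```

```text
clock: 16.1
tool_pos: [0.6408, -0.1678, 0.0499]
eef_rot: [0.534, 0.846, -0.0, -0.0]
contact_force: [-0.5, -0.1, 2.6]
opening: 0.156
finger_force: 45.0
16.1 [ 0.6408 -0.1678  0.0499] yang 0.445 z [-0.001 -0.001 -1.   ] open 13.8 ff 45.00096162781119 F [-0.46 -0.1   2.64] M [-0.06  0.25  0.16] q [ 0.46  1.03 -0.55  1.55  0.7   0.76  0.06]
clock: 16.5
tool_pos: [0.6408, -0.1678, 0.0499]
eef_rot: [0.567, 0.824, -0.0, -0.0]
contact_force: [-2.5, 0.4, 3.3]
opening: 0.156
finger_force: 45.0
16.5 [ 0.6408 -0.1678  0.0499] yang 0.365 z [-0.001 -0.    -1.   ] open 13.7 ff 45.00089591369033 F [-2.46  0.43  3.29] M [-0.13  0.41  0.19] q [ 0.45  1.03 -0.53  1.55  0.68  0.76 -0.  ]
top C 0.6252 0.1211 r 0.0271 z 0.105 178
top s2 0.6294 0.0468 r 0.0272 z 0.106 173
top s3 0.6332 -0.0251 r 0.0274 z 0.107 175
scene C 0.6266 0.1186 r 0.028 z 0.104 350
scene s2 0.6313 0.0457 r 0.0282 z 0.103 344
scene s3 0.634 -0.0261 r 0.0279 z 0.104 350
```

View pics/scene5c.png

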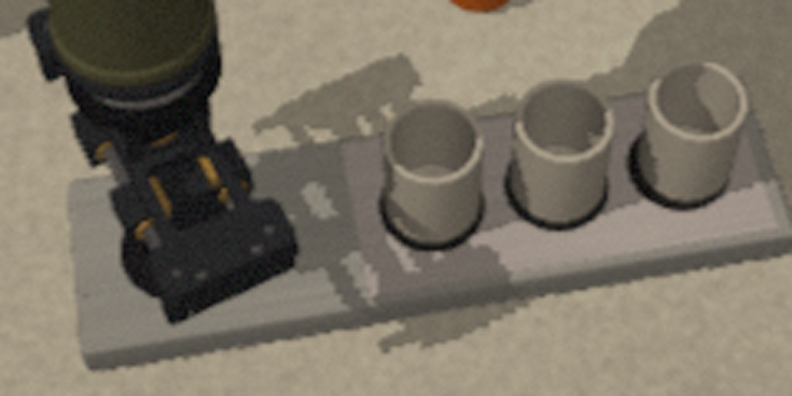

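The row of three cups at crop (433,170), (563,150) and (695,130) is intact. The fingers hold the bar at 1.258 rad. The moment eased from 0.28 to 0.16 N m before the third notch and rose to 0.19 at it. The opening still equals the bar's thickness, so the bar has not slipped. I hold briefly, then hand in.

```bash
python3 -m pendant '[{"claw":0.05,"dx":0,"dy":0,"dz":0,"twist":-0.01},{"claw":0.05,"dx":0,"dy":0,"dz":0,"twist":-0.01},{"claw":0.05,"dx":0,"dy":0,"dz":0,"twist":-0.01},{"claw":0.05,"dx":0,"dy":0,"dz":0,"twist":-0.01},{"claw":0.05,"dx":0,"dy":0,"dz":0,"twist":-0.01}]'; python3 st.py; python3 -c "
from plant import r
print(r.finish_job())"
```

```text
clock: 17.1
tool_pos: [0.6408, -0.1677, 0.0499]
eef_rot: [0.572, 0.82, -0.0, -0.0]
contact_force: [-4.1, -1.3, 4.4]
opening: 0.151
finger_force: 45.0
17.1 [ 0.6408 -0.1677  0.0499] yang 0.353 z [-0.001 -0.    -1.   ] open 13.3 ff 45.00123929232359 F [-4.14 -1.28  4.38] M [-0.24  0.81  0.15] q [ 0.45  1.03 -0.52  1.55  0.68  0.75 -0.01]
the job is handed in; nothing more can be done
None
```

I handed the job in at 17.1 s: both loose cups stand upright within about 2 mm of their pad centres, and the fingers still hold the dial at about 1.27 rad by wrist angle (third click); no verdict came back.

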